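# Unlock the eccentric cam and slide the specimen home

## Task

On the specimen shuttle, first push the red fin round with a fingertip until the brass cam is at its low point, the fin pointing straight away from the white slide at the green mark. Only then push the slide gently from behind, fully forward against its end stop, with the specimen dish riding on it. Do not pinch the fin or lift anything, leave the dish and the things standing around untouched, and finish with the hand clear.

Things in the scene. Friction and masses are not known exactly. Their poses are not given: they have to be found in the camera images.
- shuttle: Fixed grey base plate, 12 mm thick, origin on the table; plate x -72 to +160, y -70 to +70 mm. Its x axis is 'forward', the slide's way (roughly away from the robot), z up. Side rails (y = +/-62, 14 mm wide, x -72 to 78, top z = 26 mm) guide the slide; white marks on them at x = 64.5: slide's front face when home. Green mark at x = 148, y = 0: the fin points there when the cam is low.
- slide (a joint): White slide (follower) 110 long, 104 wide, z = 14 to 44 mm; blue strip on its top rear edge. Value in m: 0 = fully back (start; rear face at x = -75.5, front at +34.5 mm of the shuttle), 0.030 = forward on its end stop. Moves at about 2.5 N, stays where left. Unless the cam is low its front face hits the cam's rim and it cannot get home.
- slide_back (a point): Point on the slide: the middle of its top rear edge (z = 44 mm). The upright flat rear face to push lies straight below it, down to z = 14 mm; the table behind it is free.
- slide_seat (a point): Point on the slide's top (z = 44 mm): centre of the dish's place, 45.5 mm ahead of the rear edge, between four black stops 6 mm high that leave the dish 2 mm of play all round.
- cam (a joint): Brass eccentric disc, 44 mm across, centre 12 mm off its pivot towards the red fin. Turning needs 0.2 N m (5 N at mid-fin); it stays where left, no click or stop at low. Rad, counter-clockwise from above: 0 = fin points back at the slide (high, slide blocked); +3.14 or -3.14 = fin straight forward along shuttle +x (low). Starts within 1.1 of 0; turns either way (limits +/-4.2).
- pivot (a point): Point on the cam's upright turning axis, 54 mm above the table, at x = 75, y = 0 mm of the shuttle.
- fin_top (a point): Middle of the fin's top edge, 43 mm from the cam's axis, 96 mm above the table. The red fin is an upright radial plate, 25 to 61 mm from the axis, 10 mm thick, z = 54 to 96 mm, on a dark arm 14 mm wide (z = 50 to 55 mm, from 9 mm behind the axis to 63 mm out). It passes over slide and dish; nothing else in its sweep is higher than 57 mm.
- dish: Loose round specimen dish, grey with an amber disc on top, 56 mm across, 10 mm high, 60 g, resting on the slide at its seat (top at z = 54 mm). Origin: centre of its underside.
- jar: Loose amber jar with a white cap, 44 mm across, 75 mm high, standing beside the shuttle. Origin: centre of its underside. To be left alone.
- beaker: Loose white ceramic beaker, 54 mm across, 70 mm high, standing beside the shuttle. Origin: centre of its underside. To be left alone.
- case: Loose blue sample case with a clear lid, 52 x 52 x 32 mm, standing beside the shuttle. Origin: centre of its underside. To be left alone.
Not all that is in view belongs to the job. What is meant by the dish is not blue or pink, and is the larger of those in its own colour.

How it is judged:
By the outcome, as a careful person would: the job done as asked, in the order asked, and still so for the second after the job is handed in, with the robot touching nothing.
It also fails if it takes over 59 s, if anything falls off the work surface, if the arm or the gripper's body presses on something with over 40 N, if the wrist force passes 120 N, or if a joint passes its speed limit or range.

## Robot

A 6-joint arm with a two-finger parallel gripper is mounted at the origin on the work surface. World frame = base frame: x ahead of the robot, y to its left, z up, the work surface at z = 0. Lengths are in m, angles in rad, forces in N, time in s.
With the tool pointing down it reaches from about 0.375 to 0.75 m from the base axis. Payload 9 kg.
Tool frame: the origin (TCP) lies on the mounting face of the last link; the fingertips stand 173 mm ahead of it and the grasp point (between the pads) lies 155 mm ahead of it; z points along the fingers, x is the direction in which the jaws open and shut, and the axes are right-handed (so a half turn about z gives the same grasp; the last joint's range is limited). The gripper opens to 85 mm and grips with 20 to 120 N. Pads are 22 mm wide; open, the fingers measure 114 mm over their backs; the gripper's body (76 mm by 85 mm) begins 54 mm behind the grasp point. The pads swing forward as they close: fully open they stand 13 mm farther back than shut.
Start: joints at [1.063, 0.104, 0.097, 1.564, 0, 1.353], TCP at [0.171, 0.575, 0.405] pointing down, gripper open.
Joint ranges: [-2.99, 2.99], [-0.84, 1.86], [-1.1, 1.16], [-1.84, 2.11], [-1.51, 1.56], [-3.14, 3.14]. Speed limits (rad/s): [2.22, 2.22, 2.57, 3.14, 3.14, 3.14].

## Interface

Orientations are given as a unit quaternion [w, x, y, z].
In Python, from station import env gives the robot as it stands. The module is installed in compiled form; this text tells all that it offers.
- The arm moves only by the tool play_rows, never from a script. Its argument "commands" is a list that holds one entry, the list of rows, each a list of 7 numbers: the finger opening in cm, from 0 to 8.54, then the shift along the world's x, y, z in cm, then the turn, a rotation vector about the world's x, y, z in degrees. In form: [[[fingers, x, y, z, wx, wy, wz], ...]]. A call has 1 to 8 rows; each row is the pose to reach, as a shift and turn from the pose commanded when the call began; what a row does not reach only later rows make up. A row lasts 1/10 s, in which the tool goes at most 50 mm and 8.59 degrees, less where a joint would pass 70% of its speed; a pose out of reach is approached as far as the arm can. A call with a gripper value outside its range is refused whole. The fingers move at their own pace and stop on an object; "newtons" is the grip in N (left out, the last holds). Time passes only in rows, so rows that repeat a pose let the fingers close. It gives the time, the measured TCP pose, the force and the opening at its end, in the units of the state.
- env.state(): the state, without advancing time (a new reading comes with each control period).
- env.read_camera(name): name is "scene" or "top" or "wrist"; returns a dict with "frame" (400x640x3 uint8, red, green, blue), "range_z" (400x640 float32, m along the optical axis (not along the pixel's ray), 0 where there is no reading), "camera_matrix" (3x3 intrinsics, pixels), "k1" (the pictures are not rectified: a ray, as slopes to the right and down, at radius r is drawn at 1 + k1 r^2 times it, then the intrinsics apply), "rvec" (rotation vector, rad) and "tvec" (3), from world to camera coordinates, as OpenCV has them. Camera axes: x right, y down, z forward; pixel columns grow to the right and rows downward; lengths in m; the calibration is good to about 2 mm. A picture is of the moment at which its call begins.
- env.sign_off(): hands the job in, once; it reports no verdict.
Trained networks look in the newest picture that a camera, given by its name, has taken for a name from the list of things; names that differ only in an ending like _2 or _b are one class to them, and where a whole thing is asked for, a point or a joint stands for the part that bears it (a point fixed in the world has none). Each returns a list of dicts, best first, with "p" (0 to 1); they miss things now and then, are a little off and sometimes report something else, mostly with a low value. They report only what shows in the picture. A call takes as long as a camera call. They do not tell look-alikes from the thing itself.
- env.spot_in(query, camera): "rect" ([left, top, right, bottom] as shares, 0 to 1, of the picture: columns of its width, rows of its height, round what is visible of it).
- env.regions_of(query, camera): "pixels" (400x640 bool, what is visible of it) and "rect" ([left, top, right, bottom] as shares, 0 to 1, of the picture: columns of its width, rows of its height, round what is visible of it).
The state is a dict: "time_s": time; "joint_pos": joint angles; "dq": joint speeds; "joint_efforts": joint torques, N m; "tcp_pos": TCP position; "ee_rot": TCP orientation; "wrist_force": force on the tool from outside, world axes, zero at the start; "moment": the same for the moment, N m; "opening": finger opening in m.
Only numpy, scipy, OpenCV 4.12 (cv2) and the standard library are available. Lean on these libraries where they do the work, as an engineer would, in place of code of your own. Each camera call takes 0.05 s, during which the arm holds its last target.

## Working session

There is one attempt and no reset: what is moved stays moved. The work goes in short steps, Python scripts to look and compute and a tool call to move; the robot and the scene stay as the last step left them, time stands still between calls to the robot, and variables do not carry over. Pictures are saved under pics/ and viewed, and the job is handed in when it is done.

Besides the shell and the picture viewer there is one more tool, called after "Call:" by a JSON object that holds its "op" and its "data", one argument or row to a line. play_rows: Moves the arm, as the interface text tells. Its arguments: {"type":"object","properties":{"commands":{"type":"array"},"newtons":{"type":"number"}},"required":["commands"]}

```bash
mkdir -p pics; ls
cat > h.py <<'E'
import numpy as np, cv2
from station import env
def save(name,fn):
    r=env.read_camera(name); cv2.imwrite('pics/'+fn,cv2.cvtColor(r['frame'],cv2.COLOR_RGB2BGR)); return r
def RT(r):
    R,_=cv2.Rodrigues(np.array(r['rvec'],float)); return R,np.array(r['tvec'],float).ravel()
def undist(r,uv):
    K=np.array(r['camera_matrix']);D=np.array([r['k1'],0,0,0,0],float)
    return cv2.undistortPoints(np.array(uv,float).reshape(-1,1,2),K,D).reshape(-1,2)
def world(r,uv,z=None):
    """plane z if given, else from depth"""
    uv=np.array(uv,float).reshape(-1,2);R,t=RT(r);n=undist(r,uv)
    d=np.c_[n,np.ones(len(n))]
    if z is None:
        zz=r['range_z'][uv[:,1].round().astype(int),uv[:,0].round().astype(int)]
        return (d*zz[:,None]-t)@R
    o=-R.T@t; w=d@R
    return o+w*((z-o[2])/w[:,2])[:,None]
def proj(r,P):
    K=np.array(r['camera_matrix']);D=np.array([r['k1'],0,0,0,0],float)
    p,_=cv2.projectPoints(np.array(P,float).reshape(-1,3),np.array(r['rvec'],float),np.array(r['tvec'],float),K,D)
    return p.reshape(-1,2)
E
python3 - <<'E'
from h import *
for c in ['scene','top']:
    r=save(c,c+'0.png'); R,t=RT(r); print(c,(-R.T@t).round(3),r['k1'],r['camera_matrix'])
    for q in ['shuttle','slide','cam','fin_top','pivot','slide_back','slide_seat','dish','jar','beaker','case']:
        for d in env.spot_in(q,c)[:3]:
            b=d['rect']; print(q,round(d['p'],2),[int(b[0]*640),int(b[1]*400),int(b[2]*640),int(b[3]*400)])
print(env.state())
E
```

```text
pics
scene [0.93  0.579 0.661] -0.14284251699750847 [[510.7036419    0.         311.81926989]
 [  0.         510.7036419  196.1789644 ]
 [  0.           0.           1.        ]]
shuttle 0.75 [170, 150, 304, 242]
slide 0.96 [230, 158, 300, 206]
slide 0.48 [220, 231, 251, 281]
cam 0.88 [212, 152, 235, 206]
fin_top 0.8 [210, 150, 235, 207]
pivot 0.93 [166, 152, 301, 243]
pivot 0.44 [202, 127, 222, 168]
slide_back 0.82 [231, 154, 300, 209]
slide_seat 0.84 [232, 156, 297, 208]
dish 0.66 [255, 164, 284, 183]
dish 0.65 [328, 169, 350, 191]
dish 0.55 [325, 201, 343, 219]
jar 0.84 [198, 127, 221, 169]
beaker 0.77 [221, 228, 252, 277]
case 0.91 [284, 212, 322, 245]
top [0.433 0.033 0.746] 0.024940048058113284 [[371.29207348   0.         318.48023097]
 [  0.         371.29207348 201.70523017]
 [  0.           0.           1.        ]]
shuttle 0.59 [377, 122, 454, 242]
slide 0.57 [386, 176, 450, 240]
cam 0.78 [411, 154, 453, 186]
fin_top 0.78 [413, 152, 457, 187]
slide_back 0.79 [388, 181, 450, 241]
slide_seat 0.59 [390, 177, 448, 239]
dish 0.92 [378, 270, 407, 301]
dish 0.68 [425, 261, 444, 278]
beaker 0.73 [326, 121, 354, 156]
case 0.95 [330, 194, 361, 220]
{'time_s': 1.2, 'joint_pos': array([ 1.06329890e+00,  1.04097832e-01,  9.73014373e-02,  1.56388875e+00,
       -9.78084028e-06,  1.35310690e+00]), 'dq': array([ 5.54064835e-04, -1.06862571e-03,  2.99039485e-05, -9.22126221e-04,
       -4.42050853e-04, -6.72362118e-04]), 'joint_efforts': array([ 4.85407145e-05, -5.56766832e+01,  5.03761196e+01,  8.12516209e-04,
       -3.72441709e-04, -6.50273546e-05]), 'tcp_pos': array([0.17145544, 0.57499865, 0.40473275]), 'ee_rot': array([-1.83498743e-05,  8.01800546e-01,  5.97591735e-01,  5.27014158e-05]), 'wrist_force': array([-0.09707871, -0.09672517,  0.97486222]), 'moment': array([-0.03476259, -0.05173048,  0.00782609]), 'opening': 0.08535254773496095}
```

Run:
```python
import cv2
for c,(x0,y0,x1,y1) in dict(scene=(150,110,390,290),top=(300,90,500,320)).items():
    i=cv2.imread(f'pics/{c}0.png')[y0:y1,x0:x1]; s=min(800/(x1-x0),600/(y1-y0)); cv2.imwrite(f'pics/{c}0c.png',cv2.resize(i,None,fx=s,fy=s,interpolation=cv2.INTER_CUBIC))
```

```text
(no output)
```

View pics/top0.png

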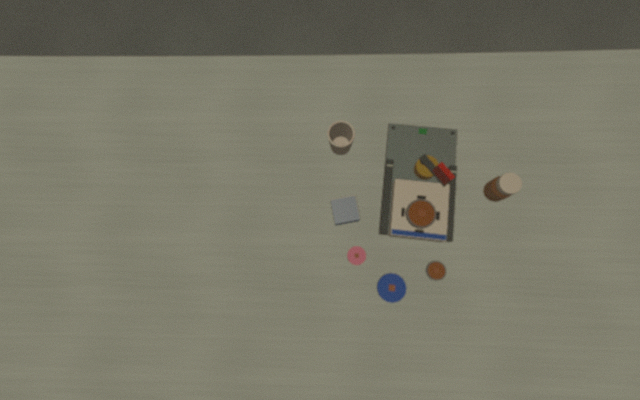

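```bash
sleep 1
```

```text
(no output)
```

View pics/scene0c.png

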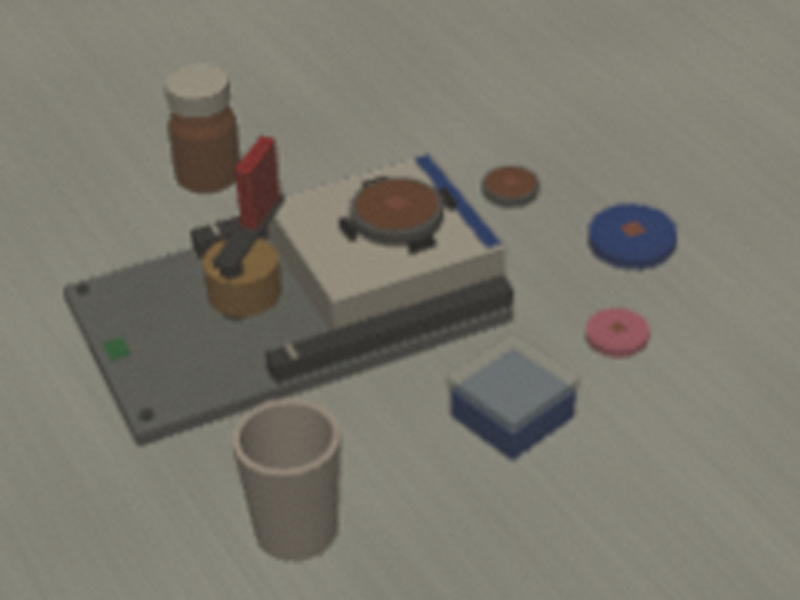

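View pics/top0c.png

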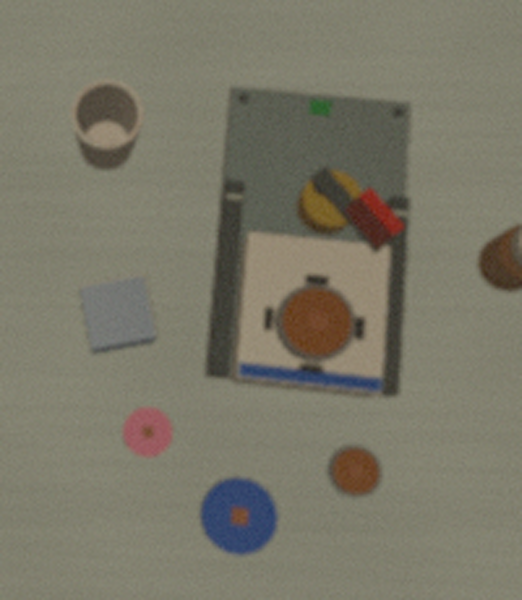

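```bash
cat > fit.py <<'E'
from h import *
from scipy.optimize import least_squares
T=[((160,70,12),(231,88)),((160,-70,12),(410,103)),((148,0,12),(320,107)),((64.5,62,26),(234,196)),((64.5,-62,26),(399,209)),((34.5,52,44),(247,233)),((-75.5,52,44),(237,379)),((-75.5,-52,44),(382,389)),((-30,0,54),(316,321))]
S=[((160,70,12),(137,432)),((160,-70,12),(67,290)),((148,0,12),(117,348)),((64.5,62,26),(292,352)),((64.5,-62,26),(210,233)),((34.5,52,44),(331,308)),((-75.5,52,44),(497,243)),((-75.5,-52,44),(425,157))]
rt=env.read_camera('top'); rs=env.read_camera('scene')
def W(p,L):
    L=np.array(L,float)/1000; c,s=np.cos(p[2]),np.sin(p[2])
    return np.c_[p[0]+c*L[:,0]-s*L[:,1],p[1]+s*L[:,0]+c*L[:,1],L[:,2]]
def res(p,use='ts'):
    o=[]
    if 't' in use:o.append(proj(rt,W(p,[a for a,_ in T]))-(np.array([b for _,b in T])/2.6087+[300,90]))
    if 's' in use:o.append(proj(rs,W(p,[a for a,_ in S]))-(np.array([b for _,b in S])/3.3333+[150,110]))
    return np.vstack(o).ravel()
for u in ['t','s','ts']:
    f=least_squares(res,[0.5,-0.15,-0.05],args=(u,),loss='soft_l1'); print(u,f.x.round(4))
    print(res(f.x,u).reshape(-1,2).round(1).tolist())
p=f.x
np.save('pose.npy',p)
# colour-based red fin angle: project the fin's top for various angles
for c,r in (('top',rt),('scene',rs)):
    hsv=cv2.cvtColor(r['frame'],cv2.COLOR_RGB2HSV); 
    m=((hsv[...,0]<6)|(hsv[...,0]>174))&(hsv[...,1]>150)&(hsv[...,2]>60)
    x0,x1,y0,y1=(405,465,145,195) if c=='top' else (205,245,145,185)
    k=np.zeros_like(m);k[y0:y1,x0:x1]=m[y0:y1,x0:x1]
    best=[]
    for th in np.arange(-1.2,4.3,0.02):
        a=np.pi+th; e=np.array([np.cos(a),np.sin(a)]);n=np.array([-e[1],e[0]])
        P=[(*(np.array([75,0])+e*q+n*w),z) for q in(25,61) for w in(-5,5) for z in(55,96)]
        h=cv2.convexHull((proj(r,W(p,P))*8).round().astype(np.int32))
        mm=np.zeros((3200//1,5120),np.uint8) if 0 else np.zeros(m.shape,np.uint8)
        cv2.fillConvexPoly(mm,(h/8).round().astype(np.int32),1)
        best.append(((mm.astype(bool)&k).sum()/(mm.astype(bool)|k).sum(),th))
    print(c,k.sum(),sorted(best)[::-1][:4])
q=W(p,[(75,0,54),(-30,0,54),(-75.5,0,44),(148,0,12)]);print(q.round(4))
E
python3 fit.py
```

```text
t [ 0.5676 -0.1285 -0.0937]
[[-0.3, -1.2], [0.2, -1.2], [-0.5, -0.1], [-0.2, 0.3], [0.2, 1.2], [0.2, -1.0], [-0.4, -0.2], [0.6, 2.0], [0.2, 0.3]]
s [ 0.5717 -0.1259 -0.0847]
[[-0.3, 1.2], [-2.3, -0.5], [-0.4, 1.2], [-0.2, 0.2], [0.5, -0.7], [0.2, -2.0], [2.4, 0.3], [0.2, -1.5]]
ts [ 0.5693 -0.1283 -0.0902]
[[-0.7, -1.9], [-0.3, -2.1], [-0.9, -0.9], [-0.4, -0.4], [-0.1, 0.3], [-0.0, -1.7], [-0.4, -1.0], [0.6, 1.0], [0.1, -0.6], [0.0, -0.3], [-1.6, -1.8], [0.1, -0.2], [0.1, -1.1], [1.2, -1.8], [0.5, -3.2], [2.7, -0.6], [0.9, -2.3]]
top 122 [(np.float64(0.41216216216216217), np.float64(0.8200000000000018)), (np.float64(0.3961038961038961), np.float64(0.7600000000000018)), (np.float64(0.39403973509933776), np.float64(0.7200000000000017)), (np.float64(0.39228295819935693), np.float64(0.8000000000000018))]
scene 32 [(np.float64(0.1111111111111111), np.float64(0.8800000000000019)), (np.float64(0.10596026490066225), np.float64(0.8600000000000019)), (np.float64(0.10457516339869281), np.float64(0.8400000000000019)), (np.float64(0.1038961038961039), np.float64(0.8000000000000018))]
[[ 0.644  -0.135   0.054 ]
 [ 0.5394 -0.1256  0.054 ]
 [ 0.4941 -0.1215  0.044 ]
 [ 0.7167 -0.1416  0.012 ]]
```

Run:
```python
from h import *
r=env.read_camera('top');rs=env.read_camera('scene')
print('jarcap',world(r,[(510,184)],0.075), world(rs,[(150+198/3.333,110+82/3.333)],0.075))
print('ambsmall',world(r,[(436,270.5)],0.008),world(r,[(436,280)],0.008))
print('blue',world(r,[(391,288)],.01))
print('case',world(r,[(345,210)],.032),'beaker',world(r,[(341,130)],.07))
# depth check
for n,uv in dict(finpix=(446,172),slidetop=(405,190),slidetop2=(440,225),jar=(510,184),rail=(386,200),plate=(400,140)).items(): print(n,world(r,[uv]).round(4))
# fin top via depth
z=r['range_z'];v,u=np.mgrid[140:200,400:470];W=world(r,np.c_[u.ravel(),v.ravel()])
m=(W[:,2]>.085)&(W[:,2]<.11)&(z[140:200,400:470].ravel()>0)
F=W[m];print('fin',m.sum(),F.mean(0),np.ptp(F,axis=0)); 
q=F[:,:2]-F[:,:2].mean(0);_,s,vt=np.linalg.svd(q,full_matrices=False);print(s,np.degrees(np.arctan2(vt[0,1],vt[0,0])))
```

```text
jarcap [[ 0.5896358  -0.27966951  0.075     ]] [[ 0.59521707 -0.27608981  0.075     ]]
ambsmall [[ 0.43378952 -0.1603679   0.008     ]] [[ 0.41591278 -0.15961993  0.008     ]]
blue [[ 0.39921564 -0.07370444  0.01      ]]
case [[0.54605697 0.01527457 0.032     ]] beaker [[0.69489607 0.02454452 0.07      ]]
finpix [[ 0.6063 -0.1619  0.0948]]
slidetop [[ 0.5845 -0.0992  0.0416]]
slidetop2 [[ 0.5178 -0.1622  0.0421]]
jar [[ 0.5903 -0.281   0.0721]]
rail [[ 0.5678 -0.065   0.0252]]
plate [[ 0.6956 -0.097   0.0122]]
fin 150 [ 0.6084607  -0.16037913  0.09357216] [0.03156286 0.02821698 0.0124133 ]
[0.12534129 0.04011983] -141.24160080248004
```

Call:
{"op": "play_rows", "data": {
  "commands": [
    [[0,2.3,-3.9,0,0,0,-4],[0,4.6,-7.8,0,0,0,-8],[0,6.9,-11.7,0,0,0,-12],[0,9.2,-15.6,0,0,0,-17],[0,11.5,-19.5,0,0,0,-21],[0,13.8,-23.4,0,0,0,-26],[0,16.1,-27.3,0,0,0,-30],[0,18.4,-31.2,0,0,0,-34.4]]
  ],
  "newtons": 30
}}

```text
time_s: 2.2
tcp_pos: [0.3559, 0.2614, 0.405]
ee_rot: [-0.0, 0.943, 0.333, 0.0]
wrist_force: [1.3, -0.6, 0.3]
opening: -0.0003
```

Call:
{"op": "play_rows", "data": {
  "commands": [
    [[0,2.5,-4.2,0,0,0,0],[0,5,-8.4,0,0,0,0],[0,7.5,-12.6,0,0,0,0],[0,10,-16.8,0,0,0,0],[0,12.5,-21,0,0,0,0],[0,15,-25.2,0,0,0,0],[0,17.5,-29.4,0,0,0,0],[0,20,-33.6,0,0,0,0]]
  ]
}}

```text
time_s: 3.0
tcp_pos: [0.5561, -0.0751, 0.4048]
ee_rot: [0.0, 0.943, 0.334, 0.0]
wrist_force: [0.6, 0.4, 1.6]
opening: 0.0001
```

Call:
{"op": "play_rows", "data": {
  "commands": [
    [[0,1.7,-3.1,-1,0,0,0],[0,3.4,-6.2,-3,0,0,0],[0,3.4,-6.2,-6,0,0,0],[0,3.4,-6.2,-8,0,0,0],[0,3.4,-6.2,-8,0,0,0],[0,3.4,-6.2,-8,0,0,0]]
  ]
}}

```text
time_s: 3.6
tcp_pos: [0.5894, -0.1349, 0.3253]
ee_rot: [-0.0, 0.943, 0.334, 0.0]
wrist_force: [-0.3, -0.6, 1.5]
opening: -0.0001
```

Run:
```python
from h import *
save('wrist','w1.png');save('scene','s1.png');save('top','t1.png')
i=np.hstack([cv2.imread('pics/s1.png')[100:300,140:400],cv2.imread('pics/t1.png')[80:280,320:540]]);cv2.imwrite('pics/c1.png',cv2.resize(i,(800,333)))
s=env.state();print(s['tcp_pos'],s['wrist_force'],s['joint_pos'])
```

```text
[ 0.58985405 -0.13494214  0.32666417] [ 0.58652062 -0.9289612   0.39632026] [-4.40764521e-01  1.16329714e-01 -3.10992535e-02  1.42066307e+00
  3.77211108e-05  4.49060140e-01]
```

View pics/c1.png

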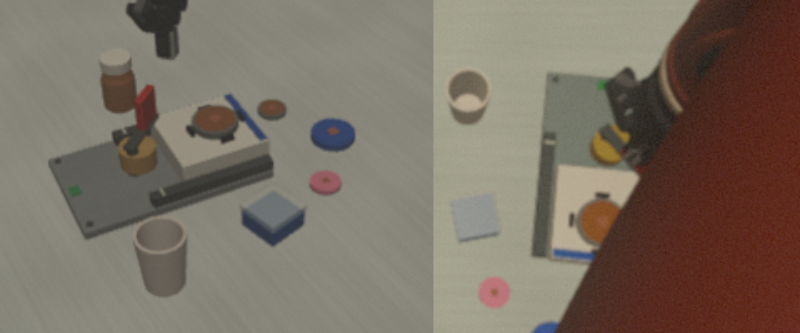

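View pics/w1.png

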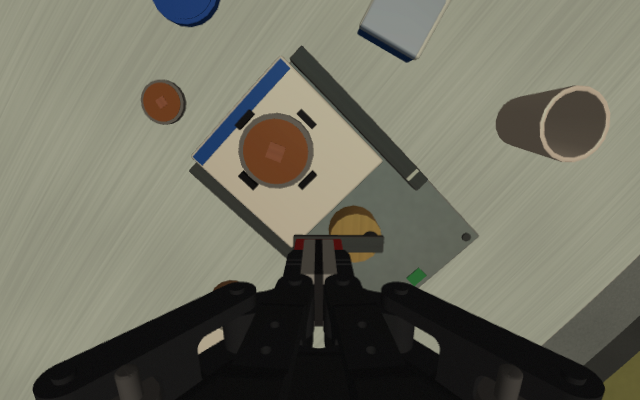

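```bash
cat > ov.py <<'E'
from h import *
import sys
def finpts(pv,phi):
    e=np.array([np.cos(phi),np.sin(phi)]);n=np.array([-e[1],e[0]])
    return [[*(pv+e*a+n*b),.096] for a,b in((.025,-.005),(.025,.005),(.061,.005),(.061,-.005))]
def overlay(cam,fn,pv,phi,tip=None,pose=None):
    r=env.read_camera(cam);i=cv2.cvtColor(r['frame'],cv2.COLOR_RGB2BGR);i=cv2.resize(i,(800,500))
    def d(P,c): cv2.polylines(i,[(proj(r,P)*1.25).round().astype(np.int32)],True,c,1)
    d(finpts(pv,phi),(0,255,255))
    if pose is not None:
        c,s=np.cos(pose[2]),np.sin(pose[2])
        for L in ([(160,70,12),(160,-70,12),(-72,-70,12),(-72,70,12)],[(34.5,52,44),(34.5,-52,44),(-75.5,-52,44),(-75.5,52,44)],[(64.5,52,44),(64.5,-52,44)]):
            L=np.array(L)/1000; d(np.c_[pose[0]+c*L[:,0]-s*L[:,1],pose[1]+s*L[:,0]+c*L[:,1],L[:,2]],(255,0,255))
    cv2.imwrite('pics/'+fn,i); return r
E
python3 - <<'E'
from ov import *
p=np.load('pose.npy')
r=overlay('wrist','w2.png',np.array([.643,-.1345]),np.radians(219),pose=p)
R,t=RT(r);print(-R.T@t)
E
```

```text
[ 0.54786897 -0.0829979   0.29722861]
```

View pics/w2.png

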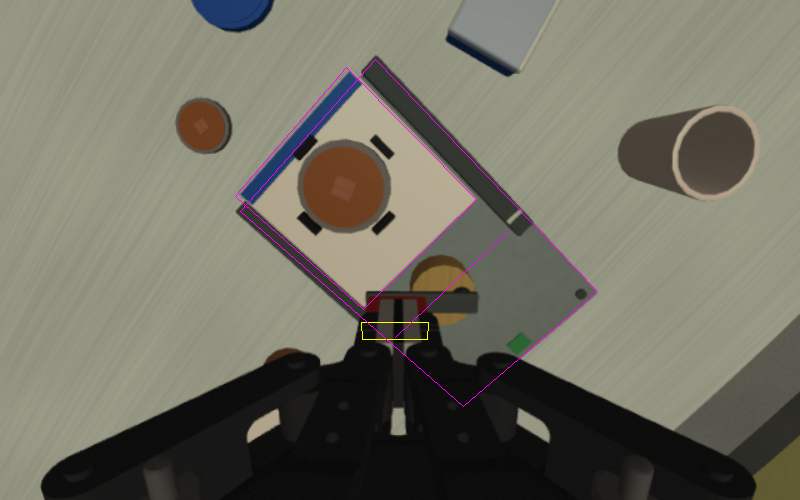

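```bash
cat > path.py <<'E'
import numpy as np
pv=np.array([.643,-.1345])
def c(phi,off=.016,rad=.043):
    a=np.radians(phi);return pv+rad*np.array([np.cos(a),np.sin(a)])+off*np.array([np.sin(a),-np.cos(a)])
def table(start,phi0,phis,off=.016):
    for f in phis: print(f, ((c(f,off)-start)*100).round(1), round(f-phi0,1))
E
python3 - <<'E'
from path import *
s=np.array([.5898,-.135])
table(s,219,range(219,256,5)); print()
for a in (254,294,324): print(a); table(c(a),a,range(a+5,a+41,5))
E
```

```text
219 [ 1.  -1.4] 0
224 [ 1.1 -1.8] 5
229 [ 1.3 -2.1] 10
234 [ 1.5 -2.5] 15
239 [ 1.7 -2.8] 20
244 [ 2.  -3.1] 25
249 [ 2.3 -3.4] 30
254 [ 2.6 -3.6] 35

254
259 [ 0.3 -0.2] 5
264 [ 0.7 -0.4] 10
269 [ 1.  -0.6] 15
274 [ 1.4 -0.7] 20
279 [ 1.8 -0.8] 25
284 [ 2.2 -0.9] 30
289 [ 2.6 -0.9] 35
294 [ 3.  -0.9] 40
294
299 [0.4 0. ] 5
304 [0.8 0.1] 10
309 [1.2 0.2] 15
314 [1.5 0.4] 20
319 [1.9 0.6] 25
324 [2.3 0.8] 30
329 [2.6 1. ] 35
334 [2.9 1.3] 40
324
329 [0.3 0.2] 5
334 [0.6 0.5] 10
339 [0.9 0.8] 15
344 [1.2 1.1] 20
349 [1.4 1.4] 25
354 [1.6 1.8] 30
359 [1.7 2.1] 35
364 [1.9 2.5] 40
```

Call:
{"op": "play_rows", "data": {
  "commands": [
    [[0,0,0,-3,0,0,0],[0,0,0,-6,0,0,0],[0,0,0,-8.2,0,0,0],[0,0,0,-8.2,0,0,0],[0,0,0,-8.2,0,0,0]]
  ]
}}

```text
time_s: 4.3
tcp_pos: [0.5897, -0.135, 0.2439]
ee_rot: [0.0, 0.943, 0.334, 0.0]
wrist_force: [-1.1, 0.1, 0.3]
opening: 0.0004
```

Call:
{"op": "play_rows", "data": {
  "commands": [
    [[0,0.5,-0.7,0,0,0,0],[0,1.0,-1.4,0,0,0,0],[0,1.1,-1.8,0,0,0,5],[0,1.3,-2.1,0,0,0,10],[0,1.5,-2.5,0,0,0,15],[0,1.7,-2.8,0,0,0,20],[0,2.0,-3.1,0,0,0,25],[0,2.6,-3.6,0,0,0,35]]
  ]
}}

```text
time_s: 5.1
tcp_pos: [0.6156, -0.1716, 0.2438]
ee_rot: [-0.0, 0.805, 0.593, -0.0]
wrist_force: [-4.8, 2.5, 2.8]
opening: -0.0002
```

Run:
```python
from ov import *
p=np.load('pose.npy')
r=overlay('wrist','w3.png',np.array([.643,-.1345]),np.radians(254),pose=p)
s=save('scene','s3.png')
i=cv2.imread('pics/s3.png')[100:250,140:340];cv2.imwrite('pics/s3.png',cv2.resize(i,(800,600)))
print(env.state()['tcp_pos'],env.state()['wrist_force'])
```

```text
[ 0.61618151 -0.17207152  0.24357951] [ 0.97087192 -0.11959144 -0.53747728]
```

View pics/w3.png

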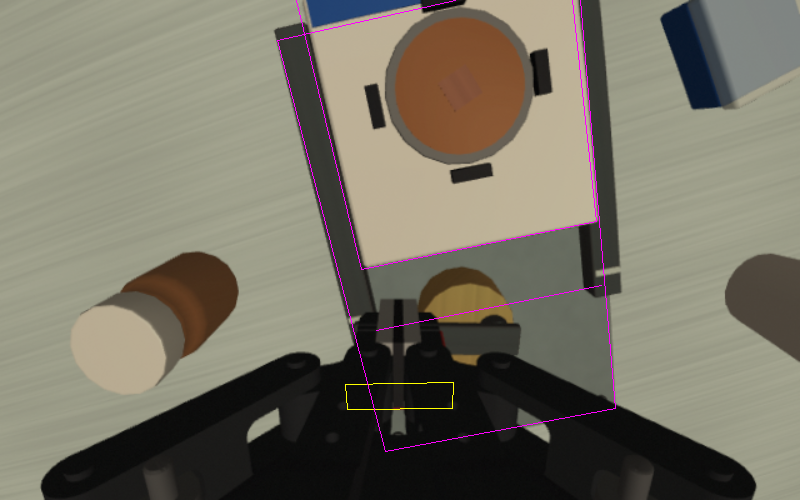

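View pics/s3.png

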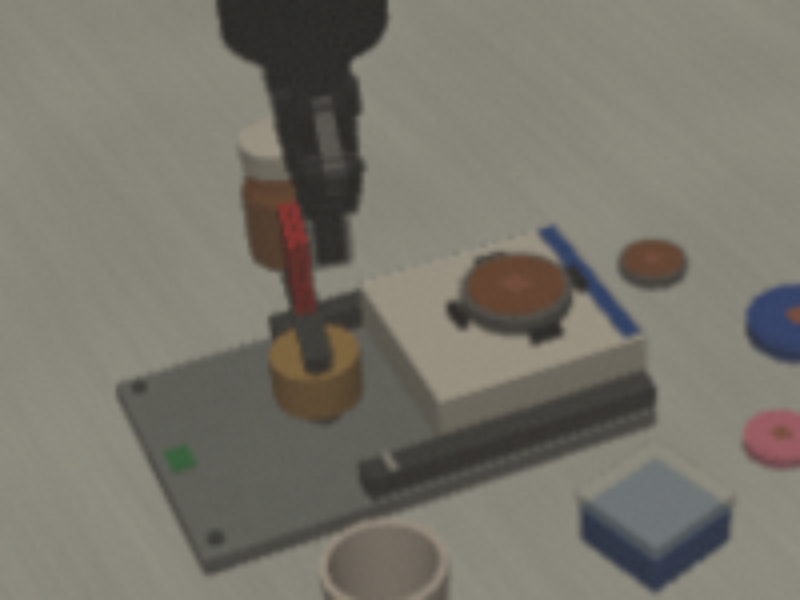

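Call:
{"op": "play_rows", "data": {
  "commands": [
    [[0,0.3,-0.2,0,0,0,5],[0,0.7,-0.4,0,0,0,10],[0,1.0,-0.6,0,0,0,15],[0,1.4,-0.7,0,0,0,20],[0,1.8,-0.8,0,0,0,25],[0,2.2,-0.9,0,0,0,30],[0,2.6,-0.9,0,0,0,35],[0,3.0,-0.9,0,0,0,40]]
  ]
}}

```text
time_s: 6.0
tcp_pos: [0.6456, -0.1811, 0.2435]
ee_rot: [0.001, 0.556, 0.831, -0.001]
wrist_force: [-4.9, -3.3, 1.3]
opening: 0.0003
```

Call:
{"op": "play_rows", "data": {
  "commands": [
    [[0,0.4,0,0,0,0,5],[0,0.8,0.1,0,0,0,10],[0,1.2,0.2,0,0,0,15],[0,1.5,0.4,0,0,0,20],[0,1.9,0.6,0,0,0,25],[0,2.3,0.8,0,0,0,30],[0,2.6,1.0,0,0,0,35],[0,2.9,1.3,0,0,0,40]]
  ]
}}

```text
time_s: 6.8
tcp_pos: [0.675, -0.1685, 0.2436]
ee_rot: [0.001, 0.238, 0.971, -0.001]
wrist_force: [0.2, -6.2, -1.1]
opening: -0.0001
```

Run:
```python
from ov import *
p=np.load('pose.npy')
r=overlay('wrist','w4.png',np.array([.643,-.1345]),np.radians(334),pose=p)
s=save('scene','s4.png')
i=cv2.imread('pics/s4.png')[100:250,140:340];cv2.imwrite('pics/s4.png',cv2.resize(i,(800,600)))
print(env.state())
```

```text
{'time_s': 6.9, 'joint_pos': array([-4.31056947e-01,  4.22513141e-01,  1.73515324e-01,  1.31929421e+00,
       -1.44162712e-03, -1.52068154e+00]), 'dq': array([-0.00396617, -0.00524724, -0.01047514,  0.00068955,  0.00951793,
        0.07146503]), 'joint_efforts': array([  2.94853382, -70.27695894,  48.77328157,   1.03651285,
         0.95594924,  -1.0992799 ]), 'tcp_pos': array([ 0.67515115, -0.16805989,  0.24359544]), 'ee_rot': array([ 1.09304049e-03,  2.38272289e-01,  9.71197317e-01, -9.44836184e-04]), 'wrist_force': array([ 1.37706105, -3.50945698, -0.41653584]), 'moment': array([-0.86014494, -0.15816284, -0.0512564 ]), 'opening': -5.227612724445461e-06}
```

View pics/w4.png

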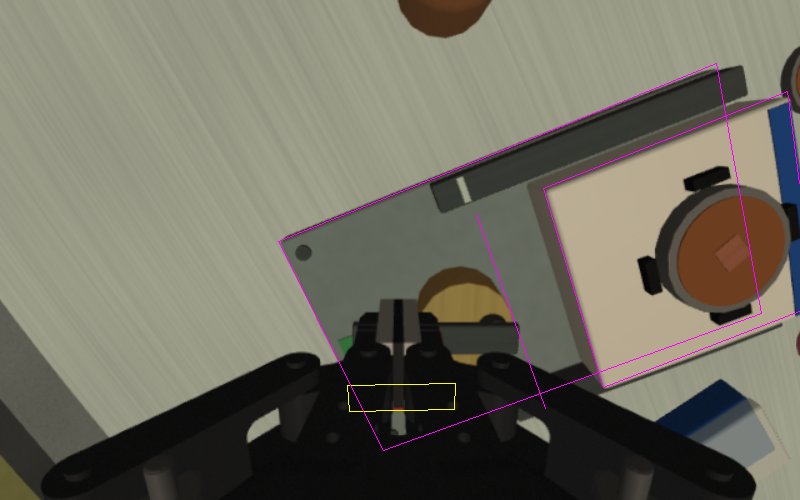

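View pics/s4.png

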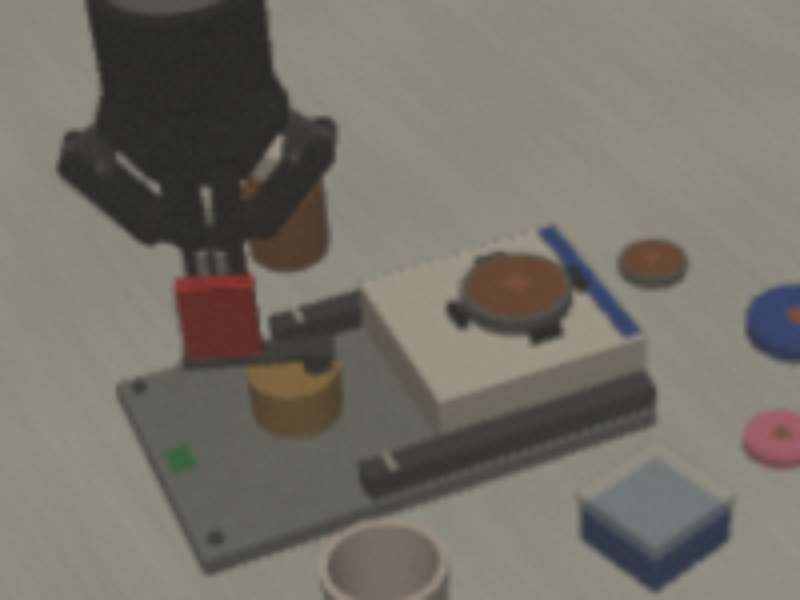

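Call:
{"op": "play_rows", "data": {
  "commands": [
    [[0,0.3,0.3,0,0,0,5],[0,0.6,0.6,0,0,0,10],[0,0.8,0.9,0,0,0,15],[0,0.8,0.9,0,0,0,15],[0,0.8,0.9,0,0,0,15]]
  ]
}}

```text
time_s: 7.4
tcp_pos: [0.6828, -0.1588, 0.2435]
ee_rot: [0.001, 0.111, 0.994, -0.001]
wrist_force: [2.1, -5.4, 0.3]
opening: 0.0002
```

```bash
cat > finang.py <<'E'
from ov import *
# fit arm+fin angle with wrist edges: view only; crop & scale
def go(n):
    p=np.load('pose.npy')
    r=save('wrist',f'w{n}.png');i=cv2.imread(f'pics/w{n}.png')[180:380,200:480];cv2.imwrite(f'pics/w{n}.png',cv2.resize(i,(800,571),interpolation=cv2.INTER_CUBIC))
    r=save('scene',f's{n}.png');i=cv2.imread(f'pics/s{n}.png')[140:260,160:320];cv2.imwrite(f'pics/s{n}.png',cv2.resize(i,(800,600),interpolation=cv2.INTER_CUBIC))
    s=env.state();print(s['time_s'],s['tcp_pos'],s['wrist_force'],'toolang',np.degrees(2*np.arctan2(s['ee_rot'][2],s['ee_rot'][1])))
E
python3 -c "
import finang;finang.go(5)"
```

```text
7.5 [ 0.68282229 -0.15882164  0.24356806] [ 1.68845169 -5.49549936  1.87651277] toolang 167.29473173797768
```

View pics/w5.png

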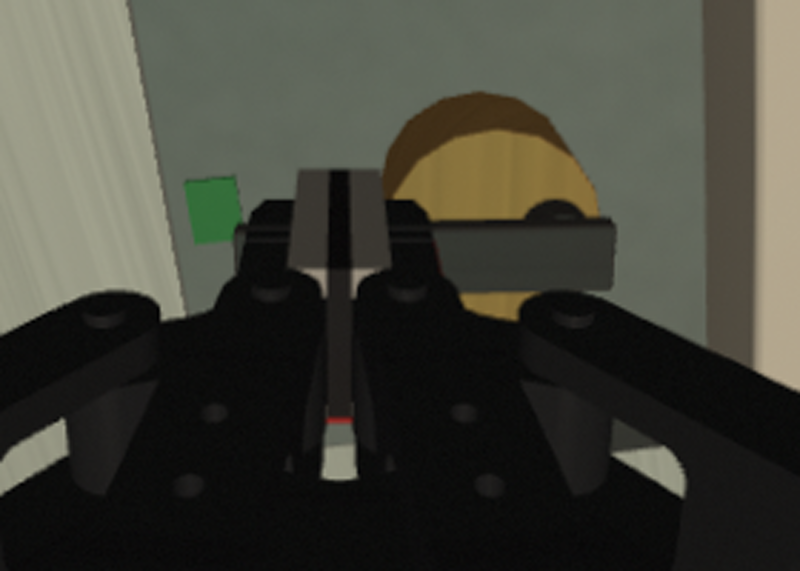

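View pics/s5.png

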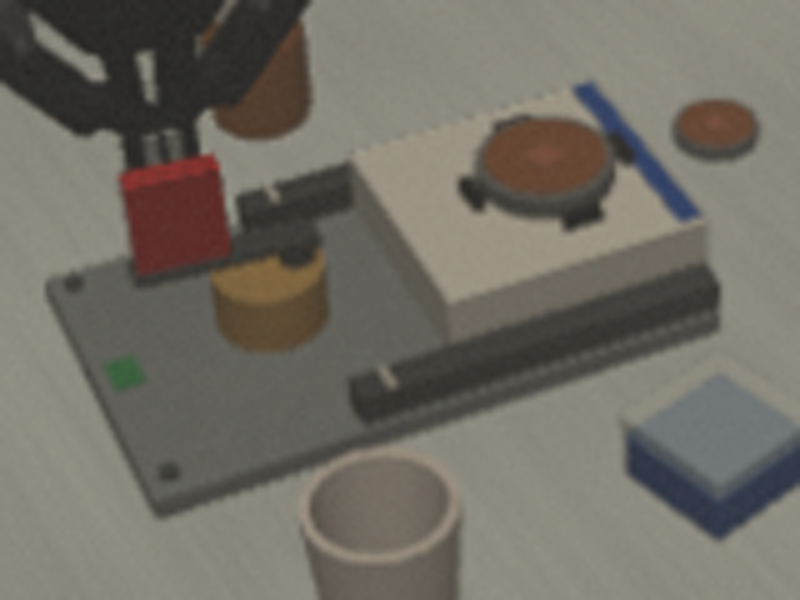

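```bash
cat > armang.py <<'E'
from ov import *
def go(c0,c1,rows,sgn=None):
    r=env.read_camera('wrist');g=cv2.GaussianBlur(cv2.cvtColor(r['frame'],cv2.COLOR_RGB2GRAY),(3,3),0).astype(float)
    out=[]
    for (a,b) in rows:
        pts=[]
        for u in range(c0,c1):
            d=np.abs(np.diff(g[a:b,u]));k=d.argmax()
            if 0<k<len(d)-1:
                den=d[k-1]-2*d[k]+d[k+1];k=k+(0.5*(d[k-1]-d[k+1])/den if den else 0)
            pts.append((u,a+k+.5))
        pts=np.array(pts)
        for _ in range(3):
            f=np.polyfit(pts[:,0],pts[:,1],1);e=np.abs(pts[:,1]-np.polyval(f,pts[:,0]));pts=pts[e<max(.5,2*np.median(e))]
        us=np.array([c0,c1]);P=world(r,np.c_[us,np.polyval(f,us)],.055);d=P[0]-P[1]
        print((a,b),len(pts),'row',np.polyval(f,us).round(1),'phi',np.degrees(np.arctan2(d[1],d[0])).round(2)%360, P.round(4).tolist())
    return r
if __name__=='__main__':
    go(358,410,[(250,264),(275,287)])
E
python3 armang.py
```

```text
(250, 264) 40 row [258.  249.3] phi 357.6 [[0.664, -0.1461, 0.055], [0.636, -0.1449, 0.055]]
(275, 287) 25 row [282.4 281.6] phi 347.95 [[0.6667, -0.1317, 0.055], [0.6387, -0.1257, 0.055]]
```

Run:
```python
from ov import *
r=env.read_camera('wrist');g=cv2.GaussianBlur(cv2.cvtColor(r['frame'],cv2.COLOR_RGB2GRAY),(3,3),0).astype(float)
def vedge(r0,r1,c0f,w,z):
    pts=[]
    for v in range(r0,r1):
        c=int(c0f(v));d=np.abs(np.diff(g[v,c-w:c+w]));k=d.argmax()
        if 0<k<len(d)-1:
            den=d[k-1]-2*d[k]+d[k+1];k=k+(0.5*(d[k-1]-d[k+1])/den if den else 0)
        pts.append((c-w+k+.5,v))
    pts=np.array(pts)
    for _ in range(4):
        f=np.polyfit(pts[:,1],pts[:,0],1);e=np.abs(pts[:,0]-np.polyval(f,pts[:,1]));pts=pts[e<max(.5,2*np.median(e))]
    P=world(r,pts,z);a=np.polyfit(P[:,1],P[:,0],1);print(len(pts),'heading(deg of +x)',-np.degrees(np.arctan(a[0])),P[0],P[-1],pts[0],pts[-1])
vedge(150,300,lambda v:464+(v-180)/126,6,.044)
vedge(150,285,lambda v:245+(v-180)*.177,6,.012)
cv2.imwrite('pics/w6.png',cv2.cvtColor(r['frame'],cv2.COLOR_RGB2BGR))
```

```text
134 heading(deg of +x) -5.719419086509962 [ 0.59838091 -0.18049948  0.044     ] [ 0.60646923 -0.09978814  0.044     ] [464. 166.] [463.66666667 299.        ]
130 heading(deg of +x) -5.704914278535836 [ 0.72197288 -0.21061968  0.012     ] [ 0.73101866 -0.12001757  0.012     ] [239.10526316 154.        ] [263.33333333 284.        ]
```

View pics/w6.png

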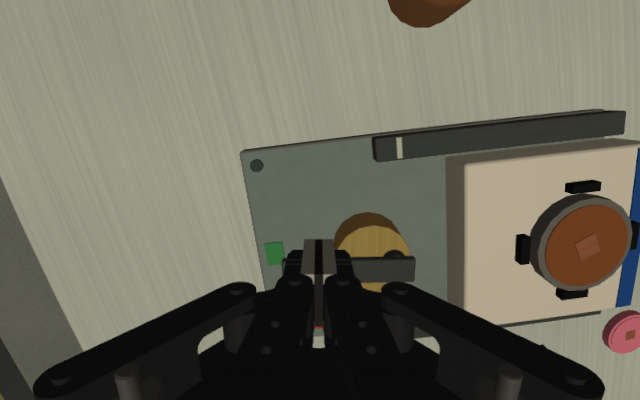

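Call:
{"op": "play_rows", "data": {
  "commands": [
    [[0,0.12,0.24,0,0,0,3.3],[0,0.25,0.46,0,0,0,6.5],[0,0.25,0.46,0,0,0,6.5],[0,0.25,0.46,0,0,0,6.5]]
  ]
}}

```text
time_s: 8.0
tcp_pos: [0.6854, -0.1541, 0.2436]
ee_rot: [0.001, 0.054, 0.999, -0.001]
wrist_force: [2.2, -5.4, 0.6]
opening: -0.0
```

```bash
python3 -c "
import finang;finang.go(7)
import armang;armang.go(358,410,[(275,290)])"
```

```text
8.1 [ 0.68535393 -0.15403506  0.24353676] [ 2.02168405 -5.79708498  0.95522409] toolang 173.83762344843348
(275, 290) 26 row [281.6 282.4] phi 352.56 [[0.6663, -0.1294, 0.055], [0.6378, -0.1257, 0.055]]
```

View pics/w7.png

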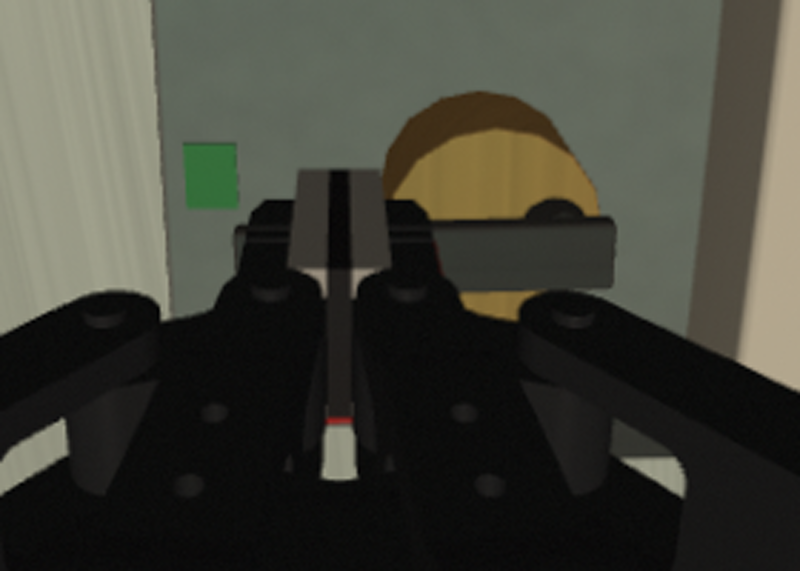

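Call:
{"op": "play_rows", "data": {
  "commands": [
    [[0,-0.1,-1,0,0,0,0],[0,-0.3,-3,0,0,0,0],[0,-0.3,-3,3,0,0,0],[0,-0.3,-3,7,0,0,0],[0,-4,-3,10,0,0,0],[0,-8,-3,12,0,0,-8],[0,-12,-3,12,0,0,-16],[0,-12,-3,12,0,0,-16]]
  ]
}}

```text
time_s: 8.95
tcp_pos: [0.561, -0.1839, 0.3622]
ee_rot: [-0.002, 0.194, 0.981, 0.001]
wrist_force: [-0.2, 0.2, -0.4]
opening: -0.0005
```

```bash
python3 -c "
import finang;finang.go(8)
from h import *
r=save('wrist','w8b.png');save('top','t8.png')"
```

```text
9.05 [ 0.56422024 -0.18443219  0.3629031 ] [-0.09170619 -0.00346608 -0.04907465] toolang 158.0003913654921
```

View pics/w8b.png

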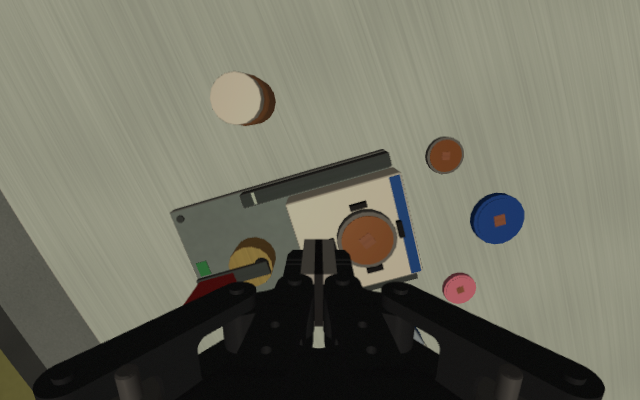

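View pics/s8.png

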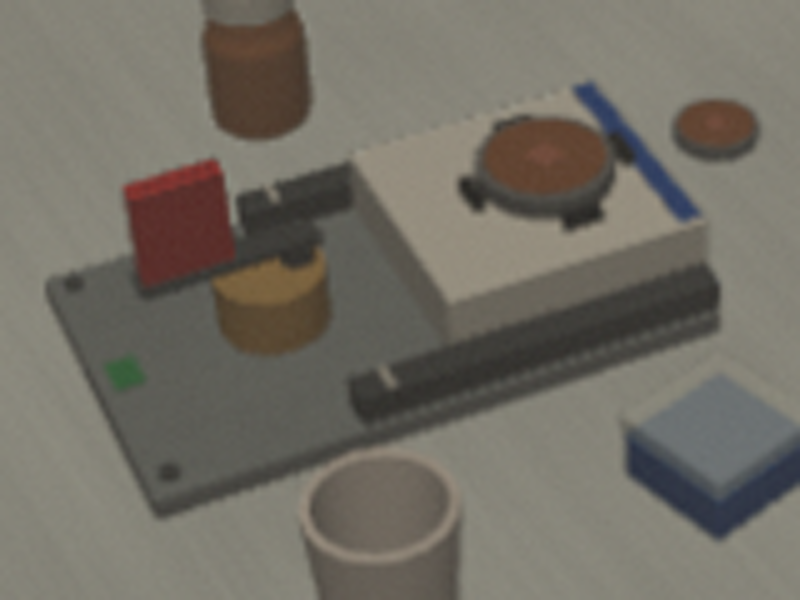

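Call:
{"op": "play_rows", "data": {
  "commands": [
    [[0,2,4,0,0,0,4],[0,4,8,0,0,0,8],[0,6,12,0,0,0,12],[0,8,15.5,0,0,0,16],[0,8,15.5,0,0,0,16],[0,8,15.5,0,0,0,16]]
  ]
}}

```text
time_s: 9.75
tcp_pos: [0.646, -0.0276, 0.362]
ee_rot: [-0.0, 0.051, 0.999, 0.0]
wrist_force: [0.1, -0.6, -0.1]
opening: -0.0002
```

```bash
python3 -c "
from ov import *
p=np.load('pose.npy')
overlay('wrist','w9.png',np.array([.643,-.1345]),np.radians(354.3),pose=p)
r=save('wrist','w9raw.png');np.save('w9.npy',r,allow_pickle=True)"
```

```text
(no output)
```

View pics/w9.png

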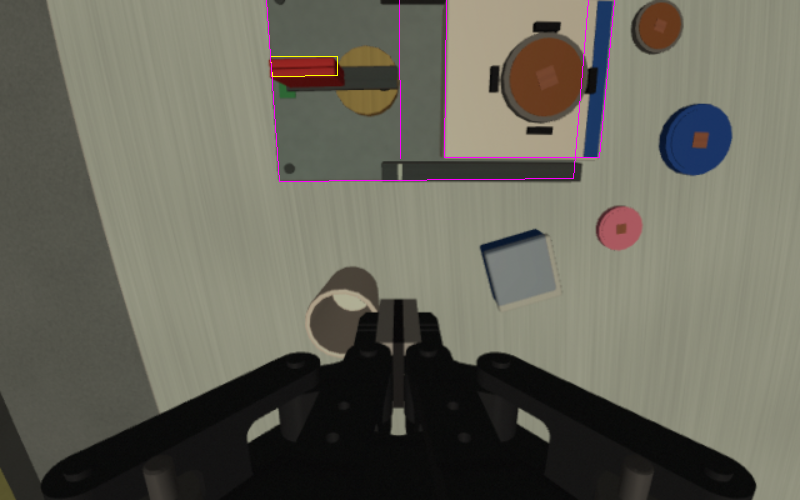

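Run:
```python
from ov import *
r=np.load('w9.npy',allow_pickle=True).item()
i=cv2.imread('pics/w9raw.png')
cv2.imwrite('pics/w9z.png',cv2.resize(i[20:150,205:345],(800,743)[:2] if 0 else (640,594),interpolation=cv2.INTER_CUBIC))
g=cv2.GaussianBlur(cv2.cvtColor(r['frame'],cv2.COLOR_RGB2GRAY),(3,3),0).astype(float)
sc=cv2.GaussianBlur(r['frame'],(3,3),0).astype(float)
def hedge(im,c0,c1,a,b,z):
    pts=[]
    for u in range(c0,c1):
        d=np.abs(np.diff(im[a:b,u],axis=0)); d=d.sum(1) if d.ndim>1 else d
        k=d.argmax()
        if 0<k<len(d)-1:
            den=d[k-1]-2*d[k]+d[k+1];k=k+(0.5*(d[k-1]-d[k+1])/den if den else 0)
        pts.append((u,a+k+.5))
    pts=np.array(pts)
    for _ in range(4):
        f=np.polyfit(pts[:,0],pts[:,1],1);e=np.abs(pts[:,1]-np.polyval(f,pts[:,0]));pts=pts[e<max(.6,2*np.median(e))]
    P=world(r,pts,z);s=np.polyfit(P[:,0],P[:,1],1)
    print(z,len(pts),'ang',np.degrees(np.arctan(s[0])).round(2),'rows',np.polyval(f,[c0,c1]).round(1), 'y@.643',np.polyval(s,.643).round(4))
hedge(sc,222,266,40,52,.096)   # fin -y top edge
hedge(sc,222,266,56,64,.096)   # fin +y top edge
hedge(sc,278,316,64,76,.055)
hedge(sc,278,316,48,58,.055)
hedge(sc,240,300,138,150,.012) # plate +y edge
hedge(sc,360,460,120,130,.044) # slide +y edge
hedge(sc,310,460,126,134,.026)
hedge(sc,230,450,140,150,.012)
```

```text
0.096 44 ang -4.82 rows [48.4 47. ] y@.643 -0.1394
0.096 44 ang -5.95 rows [62.6 62.2] y@.643 -0.129
0.055 32 ang -4.81 rows [73.2 72.4] y@.643 -0.1269
0.055 38 ang -4.59 rows [54.1 53.1] y@.643 -0.1416
0.012 60 ang -5.94 rows [145.6 145.5] y@.643 -0.0638
0.044 100 ang -6.08 rows [127.6 128.8] y@.643 -0.0826
0.026 98 ang -5.11 rows [129.6 128.4] y@.643 -0.0798
0.012 217 ang -5.77 rows [145.7 145.6] y@.643 -0.0638
```

View pics/w9z.png

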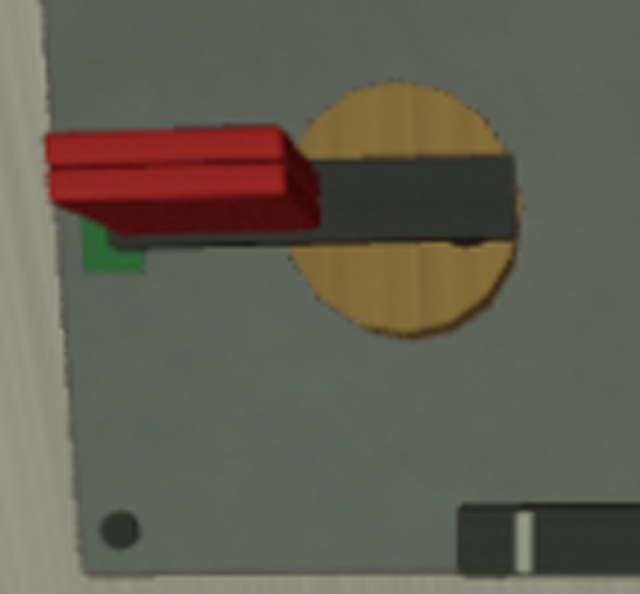

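Call:
{"op": "play_rows", "data": {
  "commands": [
    [[0,-2.3,-1.1,0,0,0,-8],[0,-4.6,-2.3,0,0,0,-16],[0,-6.9,-3.4,0,0,0,-24],[0,-9.2,-4.6,0,0,0,-32],[0,-11.5,-5.7,0,0,0,-40],[0,-13.8,-6.8,0,0,0,-48],[0,-16.1,-8,0,0,0,-56],[0,-18.3,-9.1,0,0,0,-64]]
  ]
}}

```text
time_s: 10.65
tcp_pos: [0.4606, -0.1208, 0.3629]
ee_rot: [0.0, 0.576, 0.817, -0.0]
wrist_force: [1.0, -0.6, 0.4]
opening: -0.0002
```

Call:
{"op": "play_rows", "data": {
  "commands": [
    [[0,0,0,-1,0,0,-8],[0,0,0,-3,0,0,-16],[0,0,0,-6,0,0,-24],[0,0,0,-8,0,0,-25.6],[0,0,0,-8,0,0,-25.6],[0,0,0,-8,0,0,-25.6]]
  ]
}}

```text
time_s: 11.25
tcp_pos: [0.4617, -0.1201, 0.2833]
ee_rot: [0.0, 0.74, 0.672, 0.0]
wrist_force: [-0.3, 0.2, 0.3]
opening: 0.0003
```

```bash
python3 -c "
import finang;finang.go(10)
from ov import *
p=np.load('pose.npy')
r=overlay('wrist','w10b.png',np.array([.643,-.1345]),np.radians(354.3),pose=p)
r=save('scene','s10b.png');i=cv2.imread('pics/s10b.png')[100:280,140:400];cv2.imwrite('pics/s10b.png',cv2.resize(i,(800,554)))
"
```

```text
11.35 [ 0.46226662 -0.12002995  0.28433025] [0.68399555 0.61653778 0.03648136] toolang 84.49774555655992
```

View pics/w10b.png

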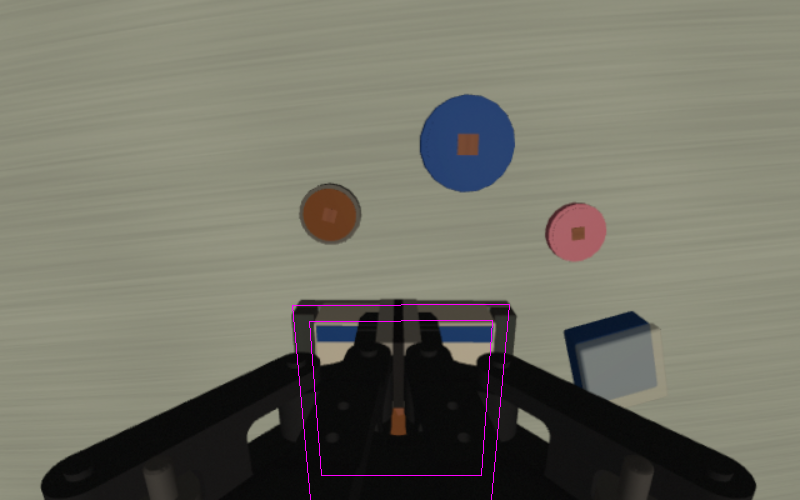

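View pics/s10b.png

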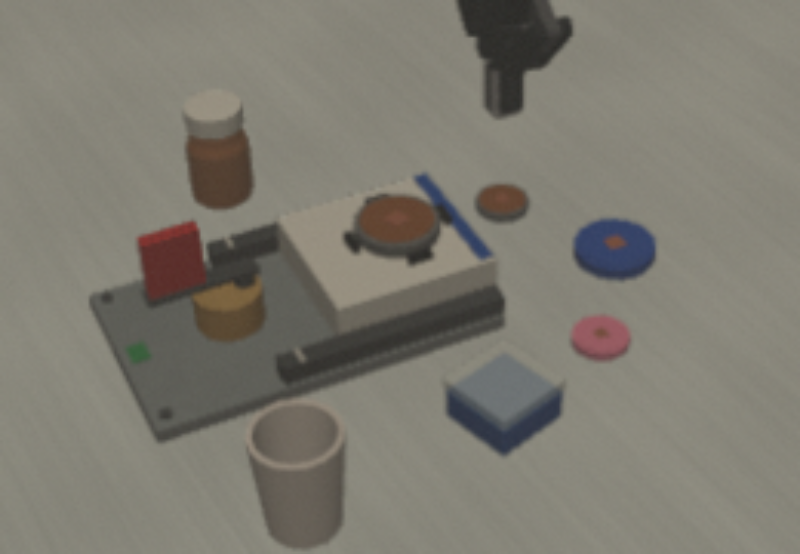

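Call:
{"op": "play_rows", "data": {
  "commands": [
    [[0,-0.3,0.1,-3,0,0,0],[0,-0.3,0.1,-6,0,0,0],[0,-0.3,0.1,-8,0,0,0],[0,-0.3,0.1,-8.6,0,0,0],[0,-0.3,0.1,-8.6,0,0,0]]
  ]
}}

```text
time_s: 11.95
tcp_pos: [0.4589, -0.1184, 0.1968]
ee_rot: [-0.0, 0.74, 0.672, -0.0]
wrist_force: [-0.1, -0.1, 1.3]
opening: -0.0003
```

```bash
python3 -c "
from ov import *
r=save('wrist','w11.png');i=cv2.imread('pics/w11.png')
r=save('scene','s11.png');i=np.hstack([cv2.imread('pics/s11.png')[100:260,170:370],i[130:290,220:420]]);cv2.imwrite('pics/s11.png',cv2.resize(i,(800,320)))
print(env.state()['tcp_pos'],env.state()['wrist_force'])
"
```

```text
[ 0.45953975 -0.11872781  0.19819739] [2.01474251 0.96646935 0.02684515]
```

View pics/s11.png

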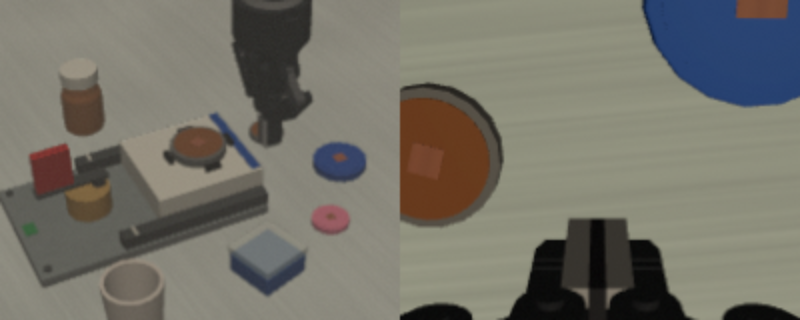

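Call:
{"op": "play_rows", "data": {
  "commands": [
    [[0,0.8,-0.08,0,0,0,0],[0,1.5,-0.14,0,0,0,0],[0,1.8,-0.17,0,0,0,0],[0,2.0,-0.19,0,0,0,0],[0,2.2,-0.21,0,0,0,0],[0,2.4,-0.23,0,0,0,0],[0,2.6,-0.25,0,0,0,0],[0,2.8,-0.27,0,0,0,0]]
  ]
}}

```text
time_s: 12.85
tcp_pos: [0.4868, -0.121, 0.1966]
ee_rot: [-0.0, 0.74, 0.672, -0.0]
wrist_force: [-2.2, 0.7, 2.3]
opening: -0.0002
```

Call:
{"op": "play_rows", "data": {
  "commands": [
    [[0,0.2,-0.02,0,0,0,0],[0,0.4,-0.04,0,0,0,0],[0,0.6,-0.06,0,0,0,0],[0,0.8,-0.08,0,0,0,0],[0,1.0,-0.1,0,0,0,0],[0,1.2,-0.12,0,0,0,0],[0,1.4,-0.14,0,0,0,0],[0,1.6,-0.15,0,0,0,0]]
  ]
}}

```text
time_s: 13.65
tcp_pos: [0.5031, -0.1226, 0.1966]
ee_rot: [-0.0, 0.74, 0.672, -0.0]
wrist_force: [-3.1, 0.6, 0.7]
opening: -0.0004
```

```bash
python3 -c "
import finang;finang.go(12)"
```

```text
13.75 [ 0.50326849 -0.1226647   0.19672297] [ 0.05384828 -0.37867652  0.66601402] toolang 84.49524699840438
```

View pics/s12.png

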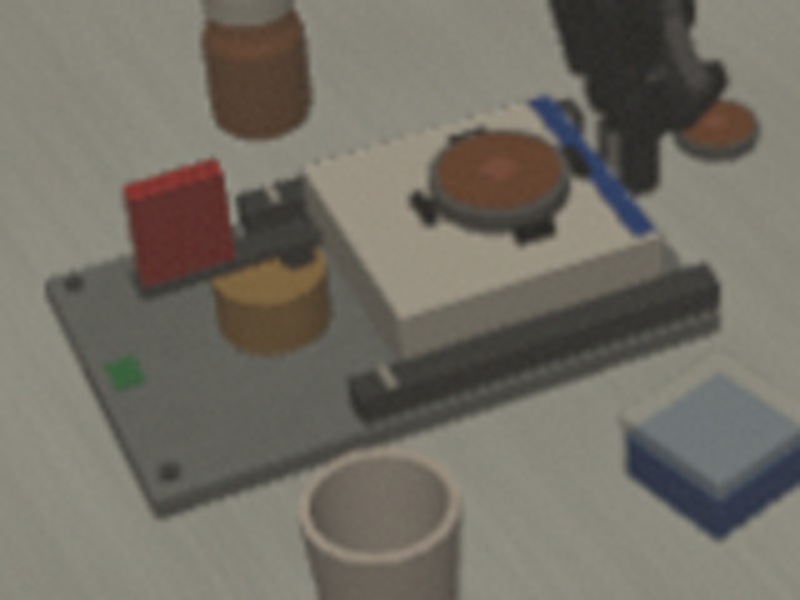

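Call:
{"op": "play_rows", "data": {
  "commands": [
    [[0,0.1,-0.01,0,0,0,0],[0,0.2,-0.02,0,0,0,0],[0,0.3,-0.03,0,0,0,0],[0,0.4,-0.04,0,0,0,0],[0,0.5,-0.05,0,0,0,0],[0,0.6,-0.06,0,0,0,0],[0,0.7,-0.07,0,0,0,0],[0,0.8,-0.08,0,0,0,0]]
  ]
}}

```text
time_s: 14.55
tcp_pos: [0.511, -0.1234, 0.1967]
ee_rot: [0.0, 0.74, 0.672, 0.0]
wrist_force: [-2.7, -0.2, 0.0]
opening: -0.0001
```

```bash
python3 -c "
import finang;finang.go(13)"
```

```text
14.65 [ 0.51113844 -0.12342218  0.19675377] [-0.90316631 -0.66311184 -0.09478273] toolang 84.49409597152646
```

View pics/s13.png

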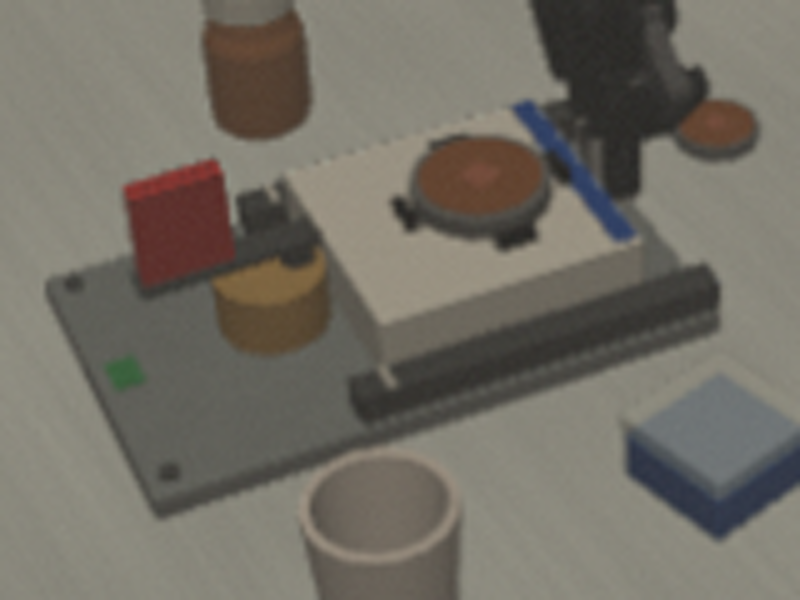

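Nearly home, no stop felt yet. Creeping on in half-millimetres.

Call:
{"op": "play_rows", "data": {
  "commands": [
    [[0,0.05,0,0,0,0,0],[0,0.1,-0.01,0,0,0,0],[0,0.15,-0.01,0,0,0,0],[0,0.2,-0.02,0,0,0,0]]
  ]
}}

```text
time_s: 15.05
tcp_pos: [0.513, -0.1236, 0.1967]
ee_rot: [-0.0, 0.74, 0.672, 0.0]
wrist_force: [-2.3, -0.9, 0.2]
opening: 0.0001
```

Call:
{"op": "play_rows", "data": {
  "commands": [
    [[0,0.05,0,0,0,0,0],[0,0.1,-0.01,0,0,0,0],[0,0.1,-0.01,0,0,0,0]]
  ]
}}

```text
time_s: 15.35
tcp_pos: [0.5136, -0.1237, 0.1967]
ee_rot: [-0.0, 0.74, 0.672, -0.0]
wrist_force: [-5.7, -0.6, 3.3]
opening: -0.0002
```

Call:
{"op": "play_rows", "data": {
  "commands": [
    [[0,0.05,0,0,0,0,0],[0,0.1,-0.01,0,0,0,0],[0,0.1,-0.01,0,0,0,0]]
  ]
}}

```text
time_s: 15.65
tcp_pos: [0.514, -0.1237, 0.1967]
ee_rot: [-0.001, 0.74, 0.672, -0.001]
wrist_force: [-12.1, -1.1, 8.2]
opening: 0.0003
```

Call:
{"op": "play_rows", "data": {
  "commands": [
    [[0,-1,0.1,0,0,0,0],[0,-3,0.3,0,0,0,0],[0,-4,0.4,0,0,0,0],[0,-4,0.4,4,0,0,0],[0,-4,0.4,8,0,0,0],[0,-4,0.4,12,0,0,0],[0,-4,0.4,16,0,0,0],[0,-4,0.4,16,0,0,0]]
  ]
}}

```text
time_s: 16.45
tcp_pos: [0.4764, -0.1204, 0.363]
ee_rot: [0.005, 0.74, 0.672, 0.002]
wrist_force: [-0.5, -0.0, 0.5]
opening: 0.0001
```

Call:
{"op": "play_rows", "data": {
  "commands": [
    [[0,2.0,1.5,0,0,0,8],[0,4,3,0,0,0,16],[0,6,4.5,0,0,0,24],[0,8,6,0,0,0,32],[0,10,7,0,0,0,40],[0,12,8,0,0,0,48],[0,13,8.5,0,0,0,56],[0,14,9,0,0,0,64]]
  ]
}}

```text
time_s: 17.25
tcp_pos: [0.6158, -0.0292, 0.356]
ee_rot: [-0.0, 0.268, 0.963, 0.0]
wrist_force: [-0.4, 0.3, -0.4]
opening: 0.0
```

Call:
{"op": "play_rows", "data": {
  "commands": [
    [[0,1,0,0,0,0,8],[0,2,0.3,0,0,0,16],[0,3,0.5,0,0,0,25.5],[0,3,0.5,0,0,0,25.5],[0,3,0.5,0,0,0,25.5]]
  ]
}}

```text
time_s: 17.75
tcp_pos: [0.6449, -0.0247, 0.3562]
ee_rot: [-0.0, 0.054, 0.999, 0.0]
wrist_force: [-0.3, 0.8, 0.2]
opening: 0.0003
```

```bash
python3 -c "
import finang;finang.go(14)
from ov import *
overlay('wrist','w14b.png',np.array([.643,-.1345]),np.radians(354.3),pose=np.load('pose.npy'))"
```

```text
17.85 [ 0.64467023 -0.02482567  0.35657278] [ 0.6332619  -1.31614323  0.20918052] toolang 173.80056397323088
```

View pics/w14b.png

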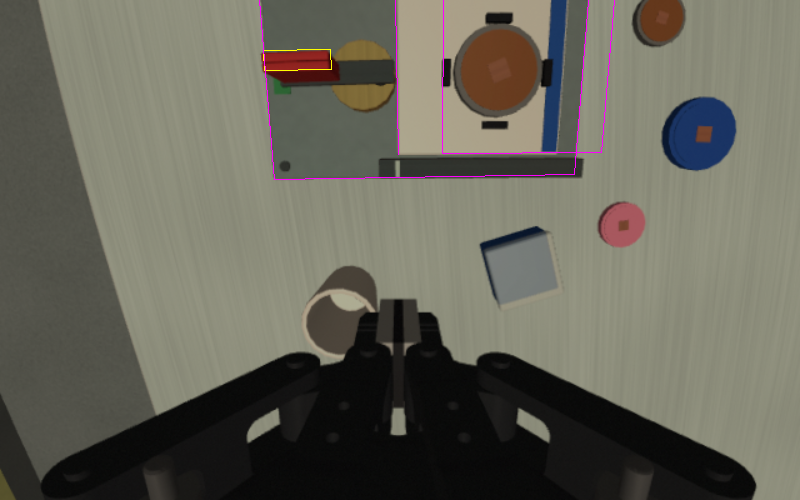

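View pics/s14.png

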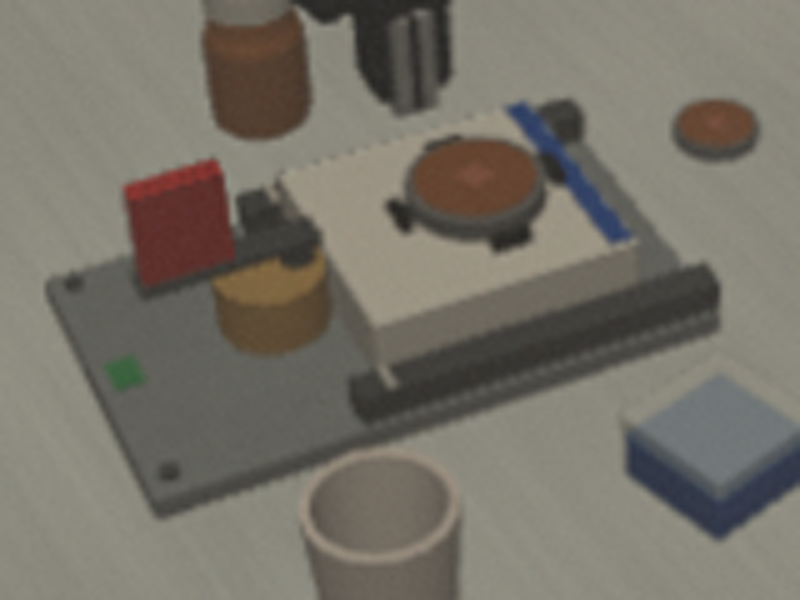

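```bash
python3 -c "
from station import env
print(env.sign_off())"
```

```text
the job is handed in; nothing more can be done
None
```

I pushed the fin round to the green mark, then pushed the slide forward to its end stop, and handed the job in at about 18 s.

- **Fin and cam:** I pushed the fin counter-clockwise with the shut fingertips until it pointed at the green mark. Afterwards the camera put the fin at about −5° and the shuttle's axis at about −5.1° to −6.1°. They agree to roughly 1°; the individual edge measurements differed among themselves by about that much.
- **Slide:** I pushed it from behind at about 3 N. The force then rose to 12 N with the tool all but stopped, which I took as the end stop. In the last pictures its front face lines up with the white home mark.
- **Dish and surroundings:** The dish still sits between its four stops. The jar, beaker, case and loose discs look untouched.
- **Hand:** It is clear, with the fingertips about 18 cm above the table and the wrist force near zero (about 1.5 N of noise).

No check failed. The calibration overlay was 1 to 3 mm off in places.

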